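# Start and seat a filler plug in a deep neck by feel

## Robot

A 6-joint arm with a two-finger parallel gripper is mounted at the origin on a cart in front of the work surface, level with it; the furniture and walls round the work are solid. World frame = base frame: x ahead of the robot, y to its left, z up, the work surface at z = 0. Lengths are in m, angles in rad, forces in N, time in s.
With the tool pointing down it reaches from about 0.35 to 1 m from the base axis. Payload 7.1 kg.
Tool frame: the origin (TCP) lies at the very end of the fingers, on their centre line; the grasp point (between the pads) lies r.tcp_to_grasp behind it (r.tcp_to_grasp is the distance from the TCP to the grasp point, in m); x points along the fingers, z is the direction in which the jaws open and shut, and the axes are right-handed (so a half turn about x gives the same grasp; the last joint's range is limited). The gripper opens to 85 mm and grips with 20 to 120 N. Pads are 22 mm wide; open, the fingers measure 114 mm over their backs; the gripper's body (76 mm by 85 mm) begins 54 mm behind the grasp point. The pads swing forward as they close: fully open they stand 13 mm farther back than shut.
Start: joints at [-1.324, 0.423, 1.63, -0, 1.089, -0.019], TCP at [0.164, -0.603, 0.231] pointing down, gripper open.
Joint ranges: [-3, 3], [-0.9, 2.11], [0.09, 2.58], [-1.31, 4.45], [0.11, 2.69], [-2.54, 2.54]. Speed limits (rad/s): [2.39, 2.39, 3.01, 3.14, 3.14, 3.14].

## Interface

Orientations are given as a 3x3 rotation matrix whose columns are the frame's x, y, z axes.
In Python, from plant import r, ungrasp, close, imaging, telemetry gives the robot as it stands. The module is installed in compiled form; this text tells all that it offers. Calls block until the motion is done:
- r.move_ptp(position, orientation): joint-space move of the TCP to a pose.
- r.servo_line(position, attitude=None, v=0.15, threshold=None): straight line of the TCP; attitude=None keeps the orientation; v is the mean speed in m/s. With threshold (N) it stops when the force on the tool has changed by that much, and returns True; else False.
- r.move_j(angles): joint-space move.
- ungrasp() and close(newtons=None): open the fingers fully, or close them until they stop; newtons is the grip in N (None keeps the last).
- r.sleep(seconds).
- r.ik(position, orientation): joint angles nearest the present ones, or None.
- imaging.snapshot(name): name is "scene" or "top"; returns (picture, depth): 384x512x3 uint8, red, green, blue; 384x512 float32, m along the optical axis (not along the pixel's ray), 0 where there is no reading.
- imaging.camera_params(name): a dict with "K" (3x3 intrinsics, pixels), "R" (3x3) and "t" (3): a world point X has camera coordinates R X + t. Camera axes: x right, y down, z forward; pixel columns grow to the right and rows downward; lengths in m; the calibration is good to about 2 mm. A picture is of the moment at which its call begins. camera_params takes no time and is no camera call.
A pose or a line that the arm cannot do raises r.PlanningError and nothing moves.
- r.close_job(): hands the job in, once; it reports no verdict.
Readings, each from a call of its own:
- telemetry.read_time(): time.
- telemetry.read_q(): joint angles.
- telemetry.read_joint_vel(): joint speeds.
- telemetry.read_tau(): joint torques, N m.
- telemetry.read_ee_pos(): TCP position.
- telemetry.read_eef_rot(): TCP orientation.
- telemetry.read_force(): force on the tool from outside, world axes, zero at the start.
- telemetry.read_ft_torque(): the same for the moment, N m.
- telemetry.read_width(): finger opening in m.
Only numpy, scipy, OpenCV 4.12 (cv2) and the standard library are available. Lean on these libraries where they do the work, as an engineer would, in place of code of your own. Each camera call takes 0.05 s, during which the arm holds its last target.

## Task

Fit the filler plug, which stands in the wooden block, to the gearbox: lower it down the deep filler neck, find the start of the hidden thread by feel and screw the plug clockwise until it is fully home. Press and turn only gently, so that the thread is not damaged, let go of the plug, and leave the tape roll, the sanding block and the dowel where they are.

Things in the scene. Friction and masses are not known exactly. Their poses are not given: they have to be found in the camera images.
- plug: Loose filler plug, 0.1 to 0.2 kg, upright in the hole of the wooden block. Origin: centre of the underside of its round black flange (39 mm across, 6 mm thick); z up its axis. Below the flange a steel shaft 24 mm across reaches 53 mm down, then a nose 12 mm across to 76 mm down. On the flange stands a black grip bar (see plug_grip)
- plug_grip (a point): Middle of the plug's upright black grip bar, on the axis 27 mm above the plug's origin. The bar is 40 mm long (plug's x), 14 mm thick (plug's y: grip it across this), from the flange's top up to 10 mm above this point
- plug_pin (a point): Centre of the steel cross pin through the plug's nose, 71 mm below the plug's origin. The pin is 4.4 mm thick, lies along the plug's x (so along the grip bar) and stands out to 12 mm from the axis on either side: its two ends are the lugs that run in the thread
- block: fixed wooden block 80 x 80 x 90 mm high, origin at the centre of its underside, with an upright hole 29 mm across and 82 mm deep in the middle of its top; the plug's flange rests on its top face
- gearbox: Fixed small aluminium gearbox on a board, origin on the bench under the axis of its filler neck, z up. The neck is a round upright tube 43 mm across, its rim 130 mm above the bench, bore 26.6 mm with a small chamfer at the mouth. The housing, 100 mm high, 90 mm wide, stands on the +x side of the neck, from 22 to 120 mm from its axis; an output shaft sticks out to -y
- neck_rim (a point): Centre of the mouth of the filler neck, on its axis at the height of the rim. More than 30 N between plug and gearbox (neck or thread) damages the thread. Fully home, the plug's flange is about 1 mm above this point; up to 3.5 mm passes
- thread_top (a point): On the neck's axis, 57 mm below the rim: level top of the hidden thread insert. A plug whose lugs rest on it has its flange 16.5 mm above the rim. The insert is sprung: it gives way downward above about 3.5 N, 1.25 mm per further newton, and is solid after 7 mm (about 9 N). When the lugs come over the gates it springs up and the load falls away
- thread_gate (a point): On the neck's axis, 67 mm below the rim: floor of the two opposite gates. Lugs within about 10 degrees of the gates' line pass and the plug drops 10 mm, its flange then 6.5 mm above the rim. Turning either way in the gates soon meets their walls. The gates' line is at an unknown angle, up to 55 degrees either way from the gearbox's x axis
- thread_end (a point): On the neck's axis, 72 mm below the rim: floor at the end of the thread. Turned clockwise (seen from above) from the gates, the lugs run down 5 mm between 20 and 85 degrees, then level to an end stop at 105 to 130 degrees; play along the axis 2 mm. The insert sits in a rubber bush and yields 0.25 rad when its walls or stop are turned against (1.2 N m per rad), then is solid
- tape: loose roll of masking tape lying flat, 98 mm across, 25 mm high, origin at the centre of its underside; leave it alone
- sander: loose cork sanding block 58 x 105 x 34 mm, origin at the centre of its underside; leave it alone
- dowel: loose wooden dowel lying flat, 132 mm long along its y, 17 mm thick, origin under its middle; leave it alone
Not all that is in view belongs to the job. What is shaped like the plug but green or yellow is not meant.

How it is judged:
On the way:
1. the plug is down the neck, its lugs on the thread (horizontal distance between plug and neck_rim below 0.005 m and z of plug in the frame of neck_rim below 0.025 m), for 0.2 s.
At the end, for the whole second after the job is handed in: The plug is screwed home in the neck: the underside of its flange within 3.5 mm above the rim, on the neck's axis within 4 mm, upright within 0.06 rad, at rest, let go (z of plug in the frame of neck_rim between -0.002 and 0.0035 m and horizontal distance between plug and neck_rim below 0.004 m and angle between plug's own z axis and vertical below 0.06 rad and linear speed of plug below 0.02 m/s and angular speed of plug below 0.2 rad/s); the robot touches nothing.
It fails at once if plug pressed or forced against the gearbox's neck or thread with more than 30 N (thread damaged) (contact force between plug and gearbox above 30 N).
It fails at once if tape roll, sanding block or dowel shifted by more than 30 mm (distance of any of tape, sander, dowel from where it was at the start of the episode above 0.03 m).
It also fails if it takes over 72 s, if anything falls off the work surface, if the arm or the gripper's body presses on something with over 40 N, if the wrist force passes 120 N, or if a joint passes its speed limit or range.

## Working session

There is one attempt and no reset: what is moved stays moved. The work goes in short steps, each a Python script; the robot and the scene stay as the last script left them, time stands still between calls to the robot, and variables do not carry over. Pictures are saved under pics/ and viewed, and the job is handed in when it is done.

```bash
mkdir -p pics; ls; python3 - <<'E'
from plant import r, ungrasp, close, imaging, telemetry
import cv2,numpy as np
for n in ("scene","top"):
    p,d=imaging.snapshot(n); cv2.imwrite(f"pics/a_{n}.png",p[...,::-1]); np.savez(f"pics/a_{n}.npz",p=p,d=d)
    c=imaging.camera_params(n); print(n,c, d.min(),d.max())
print(telemetry.read_time(),telemetry.read_ee_pos(),telemetry.read_eef_rot(),telemetry.read_force(),r.tcp_to_grasp,telemetry.read_width())
E
```

```text
pics
scene {'K': array([[421.10909644,   0.        , 258.0281773 ],
       [  0.        , 421.10909644, 194.05642769],
       [  0.        ,   0.        ,   1.        ]]), 'R': array([[-0.9021817 , -0.43124746,  0.00968579],
       [-0.30957889,  0.63168475, -0.7107287 ],
       [ 0.30038158, -0.64420494, -0.70339953]]), 't': array([0.38364873, 0.39092146, 0.58552326])} 0.0 1.7920682
top {'K': array([[392.31341753,   0.        , 255.17801452],
       [  0.        , 392.31341753, 189.99729317],
       [  0.        ,   0.        ,   1.        ]]), 'R': array([[-0.00760116, -0.99994211,  0.00761518],
       [-0.99556439,  0.00685328, -0.09383269],
       [ 0.09377507, -0.00829464, -0.99555886]]), 't': array([-0.24975578,  0.56669402,  0.89661075])} 0.0 1.7874511
0.1 [ 0.16406844 -0.60255253  0.23059947] [[-3.80231616e-04  9.64874317e-01  2.62711644e-01]
 [ 1.38819367e-03  2.62711919e-01 -9.64873318e-01]
 [-9.99998964e-01 -2.18069946e-06 -1.43932380e-03]] [ 0.20841277  0.12005508 -0.5781748 ] 0.0187 0.08550235382667573
```

View pics/a_scene.png

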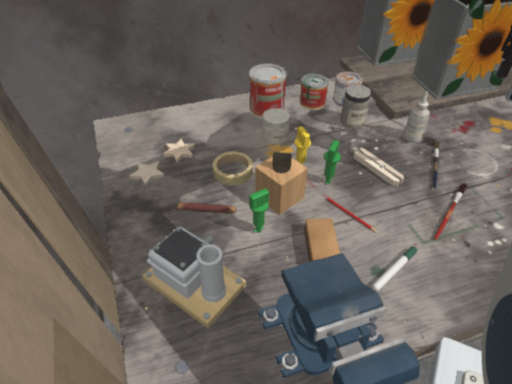

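View pics/a_top.png

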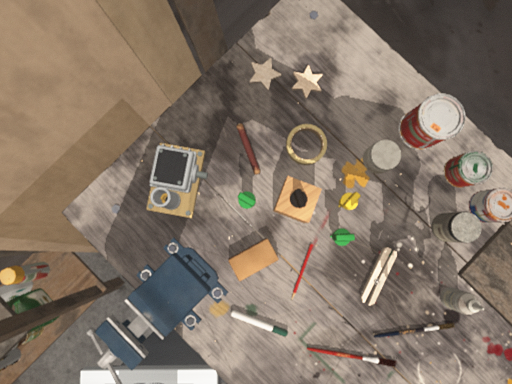

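The scene view shows the block at (282,185), the black bar at (282,160), and the neck mouth at (208,255). In the top view they are at (298,198) and (162,198). Next I'll zoom in and project for measurements.

```bash
cat > h.py <<'E'
import numpy as np,cv2
from plant import r, ungrasp, close, imaging, telemetry
def proj(n,X):
    c=imaging.camera_params(n); v=c['K']@(c['R']@np.array(X,float)+c['t']); return v[:2]/v[2]
def ray(n,uv):
    c=imaging.camera_params(n); d=c['R'].T@np.linalg.inv(c['K'])@np.array([uv[0],uv[1],1.]); return -c['R'].T@c['t'],d
def onz(n,uv,z):
    o,d=ray(n,uv); return o+d*(z-o[2])/d[2]
def dep(n,uv,D):
    o,d=ray(n,uv); return o+d*D
def cloud(n,D):
    c=imaging.camera_params(n); v,u=np.mgrid[:D.shape[0],:D.shape[1]]
    P=np.stack([u,v,np.ones_like(u)],-1)@np.linalg.inv(c['K']).T*D[...,None]
    return (P-c['t'])@c['R']
def tri(a,b):
    o1,d1=ray('scene',a);o2,d2=ray('top',b)
    s=np.linalg.lstsq(np.stack([d1,-d2],1),o2-o1,rcond=None)[0]
    p,q=o1+d1*s[0],o2+d2*s[1]; return (p+q)/2,np.linalg.norm(p-q)
E
python3 - <<'E'
from h import *
print(proj('top',telemetry.read_ee_pos()),proj('scene',telemetry.read_ee_pos()),proj('top',[0,0,0]))
for n,rs in (('top',[(120,130,110,90),(250,150,140,110)]),('scene',[(140,210,120,120),(230,110,130,130)])):
    f=np.load(f'pics/a_{n}.npz');p=f['p']
    C=cloud(n,f['d']); np.save(f'pics/C_{n}.npy',C)
    ims=[cv2.resize(p[y:y+h,x:x+w],(390,390*h//w),interpolation=cv2.INTER_CUBIC) for x,y,w,h in rs]
    H=max(i.shape[0] for i in ims); ims=[cv2.copyMakeBorder(i,0,H-i.shape[0],0,5,cv2.BORDER_CONSTANT) for i in ims]
    cv2.imwrite(f'pics/z_{n}.png',np.hstack(ims)[...,::-1])
C=np.load('pics/C_top.npy')
for nm,(u,v) in dict(bar=(298,198),block=(285,205),neck=(162,198),house=(172,167),arm=(170,290),green1=(246,200),green2=(343,237),yellow=(349,201),tape=(290,143),sander=(253,260),dowel=(249,150),reddisc=(163,270)).items(): print(nm,C[v,u].round(3))
E
```

```text
[456.79144773 405.48757419] [501.52063232  94.06519973] [145.89698989 437.95513581]
bar [ 0.538 -0.343  0.123]
block [ 0.526 -0.318  0.091]
neck [ 0.544 -0.046  0.075]
house [ 0.61  -0.072  0.097]
arm [ 0.352 -0.078  0.131]
green1 [ 0.536 -0.233  0.113]
green2 [ 0.456 -0.439  0.112]
yellow [ 0.532 -0.453  0.114]
tape [ 0.678 -0.338  0.024]
sander [ 0.402 -0.248  0.033]
dowel [ 0.663 -0.24   0.016]
reddisc [ 0.392 -0.062  0.128]
```

```bash
true
```

```text
(no output)
```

View pics/z_top.png

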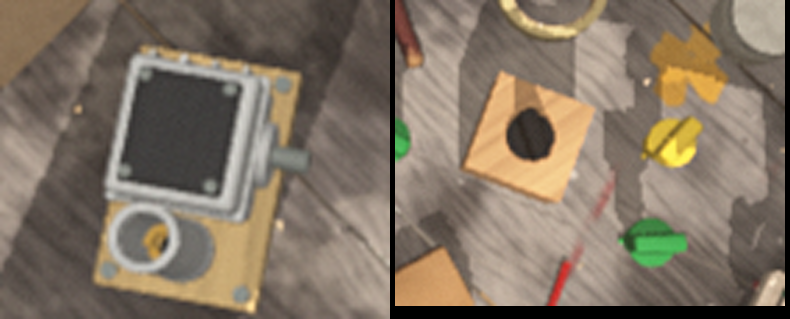

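View pics/z_scene.png

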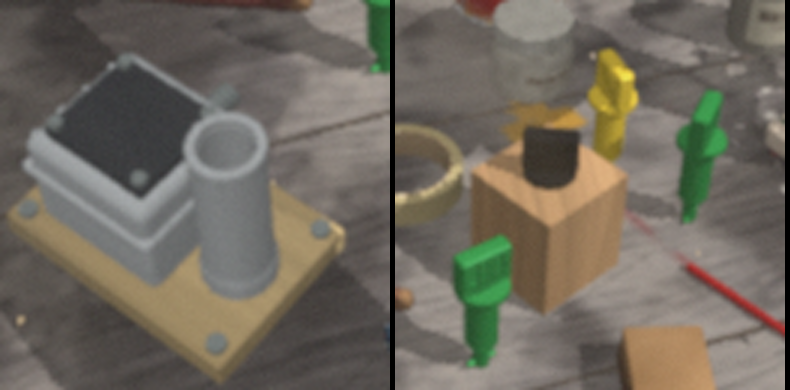

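```bash
python3 - <<'E'
from h import *
for n in('top','scene'):
    C=np.load(f'pics/C_{n}.npy');p=np.load(f'pics/a_{n}.npz')['p'].astype(int)
    print(n)
    # bar
    near=np.hypot(C[...,0]-.535,C[...,1]+.34)<.05
    dark=p.max(-1)<70
    m=near&(C[...,2]>.105)&dark
    v,u=np.nonzero(m)
    P=C[m]; print('bar n',m.sum(),P.mean(0).round(4), 'zq',np.percentile(P[:,2],[5,25,50,75,95]).round(4))
    mt=near&(C[...,2]>.118)&dark; Q=C[mt]; 
    rc=cv2.minAreaRect((Q[:,:2]*1000).astype(np.float32)); print('top rect',rc, mt.sum())
    w,V=np.linalg.eigh(np.cov(Q[:,:2].T)); print('ang',np.degrees(np.arctan2(V[1,1],V[0,1])),np.sqrt(w)*np.sqrt(12))
    # block top
    mb=(np.hypot(C[...,0]-.535,C[...,1]+.34)<.07)&(C[...,2]>.08)&(C[...,2]<.1)&~dark
    Q=C[mb];rc=cv2.minAreaRect((Q[:,:2]*1000).astype(np.float32)); print('block',rc,np.median(Q[:,2]))
    # rim
    mr=(np.hypot(C[...,0]-.55,C[...,1]+.04)<.05)&(C[...,2]>.122)&(C[...,2]<.14)
    Q=C[mr];c,rad=cv2.minEnclosingCircle((Q[:,:2]*1000).astype(np.float32)); print('rim',c,rad,np.median(Q[:,2]),Q[:,:2].mean(0),mr.sum())
    mr=mr.astype(np.uint8); cs,_=cv2.findContours(mr,cv2.RETR_EXTERNAL,cv2.CHAIN_APPROX_NONE); k=max(cs,key=len); print('rim ell',cv2.fitEllipse(k))
    # housing
    mh=(np.hypot(C[...,0]-.61,C[...,1]+.07)<.1)&(C[...,2]>.085)&(C[...,2]<.112)&(C[...,0]>.55)
    Q=C[mh];print('house',cv2.minAreaRect((Q[:,:2]*1000).astype(np.float32)),mh.sum())
    a=(np.abs(C[...,0]-.3)<.15)&(np.abs(C[...,1]+.1)<.2)&(C[...,2]>.05); 
    if a.any(): print('vise',C[a].min(0),C[a].max(0))
E
```

```text
top
bar n 128 [ 0.539  -0.3463  0.1243] zq [0.1124 0.1242 0.1258 0.1269 0.1286]
top rect ((539.6214599609375, -347.6122131347656), (35.879539489746094, 14.330083847045898), 19.375099182128906) 112
ang -161.2987907744644 [0.01385087 0.03529353]
block ((540.2335205078125, -347.835205078125), (80.43927001953125, 80.27978515625), 68.53273010253906) 0.08949445720344142
rim (543.7692260742188, -54.09136962890625) 21.375215530395508 0.12829235404304962 [ 0.54373905 -0.05378834] 179
rim ell ((160.3603515625, 196.2368927001953), (19.188371658325195, 19.708086013793945), 71.93346405029297)
house ((602.02978515625, -65.92657470703125), (81.56826782226562, 109.83527374267578), 79.5282211303711) 1369
vise [ 0.16208669 -0.15806393  0.05002116] [0.42745254 0.09979817 0.15844397]
scene
bar n 188 [ 0.5343 -0.3399  0.1191] zq [0.1065 0.1127 0.1206 0.1261 0.1277]
top rect ((534.9813842773438, -342.5094299316406), (34.254005432128906, 12.703184127807617), 18.682748794555664) 113
ang -161.98147297738302 [0.01210983 0.03539705]
block ((535.1808471679688, -344.9716796875), (83.19050598144531, 82.53651428222656), 68.8859634399414) 0.08968915683661213
rim (539.0189819335938, -51.76784133911133) 21.70667266845703 0.1289827792637131 [ 0.53910693 -0.0509275 ] 314
rim ell ((209.54331970214844, 255.9051055908203), (22.024564743041992, 25.611644744873047), 76.76517486572266)
house ((599.5214233398438, -62.91632080078125), (82.32284545898438, 105.87621307373047), 79.63481140136719) 1640
vise [ 0.15000609 -0.15309028  0.05003347] [0.4241507  0.06181115 0.35717392]
```

Both views agree on the relative geometry: neck minus block is about (3.7, 293.4) mm. The absolute positions differ between cameras by about 5 mm, so I'll use the mean and refine it. Next, the IK check and the approach.

```bash
cat >> h.py <<'E'
def Rt(deg):
    a=np.radians(deg); x=np.array([0,0,-1.]); z=np.array([np.cos(a),np.sin(a),0]); return np.stack([x,np.cross(z,x),z],1)
def snap(tag):
    for n in('top','scene'):
        p,d=imaging.snapshot(n); cv2.imwrite(f"pics/{tag}_{n}.png",p[...,::-1]); np.savez(f"pics/{tag}_{n}.npz",p=p,d=d)
def zoom(tag,boxes,w=390):
    ims=[]
    for n,(x,y,bw,bh) in boxes:
        p=np.load(f'pics/{tag}_{n}.npz')['p']; ims.append(cv2.resize(p[y:y+bh,x:x+bw],(w,w*bh//bw),interpolation=cv2.INTER_CUBIC))
    H=max(i.shape[0] for i in ims); ims=[cv2.copyMakeBorder(i,0,H-i.shape[0],0,5,cv2.BORDER_CONSTANT) for i in ims]
    cv2.imwrite(f'pics/{tag}_z.png',np.hstack(ims)[...,::-1])
def st(): return telemetry.read_time(),telemetry.read_ee_pos().round(4),telemetry.read_force().round(2),telemetry.read_ft_torque().round(3),round(telemetry.read_width(),4)
E
python3 - <<'E'
from h import *
for a in (108.7,-71.3):
    print(a,r.ik([.5373,-.3455,.2],Rt(a)))
for a in (133,40,-60,-110,-147,-47): print(a,r.ik([.5412,-.0525,.15],Rt(a)))
E
```

```text
108.7 [-5.90089601e-01  4.77938784e-01  1.62127914e+00 -4.44089210e-16
  1.04237473e+00 -2.48726250e+00]
-71.3 [-0.5900896   0.47793878  1.62127914  0.          1.04237473  0.65433016]
133 [-1.18591260e-01  4.16990687e-01  1.86823631e+00 -4.44089210e-16
  8.56365657e-01 -2.43987917e+00]
40 [-1.18591260e-01  4.16990687e-01  1.86823631e+00 -4.44089210e-16
  8.56365657e-01 -8.16722961e-01]
-60 [-1.18591260e-01  4.16990687e-01  1.86823631e+00 -4.44089210e-16
  8.56365657e-01  9.28606291e-01]
-110 [-1.18591260e-01  4.16990687e-01  1.86823631e+00 -4.44089210e-16
  8.56365657e-01  1.80127092e+00]
-147 [-1.18591260e-01  4.16990687e-01  1.86823631e+00 -4.44089210e-16
  8.56365657e-01  2.44704274e+00]
-47 [-1.18591260e-01  4.16990687e-01  1.86823631e+00 -4.44089210e-16
  8.56365657e-01  7.01713488e-01]
```

```bash
python3 - <<'E'
from h import *
r.move_ptp([.5373,-.3457,.21],Rt(108.7)); print(st())
r.servo_line([.5373,-.3457,.15],v=.1)
print(st()); snap('b'); zoom('b',[('top',(240,140,120,120)),('scene',(220,80,140,140))])
E
```

```text
(2.2167, array([ 0.5371, -0.3461,  0.21  ]), array([ 0.58,  0.01, -0.01]), array([-0.01 , -0.03 ,  0.011]), 0.0855)
(2.9667, array([ 0.5376, -0.346 ,  0.1503]), array([0.15, 0.11, 0.31]), array([-0.02 , -0.017,  0.016]), 0.0851)
```

View pics/b_z.png

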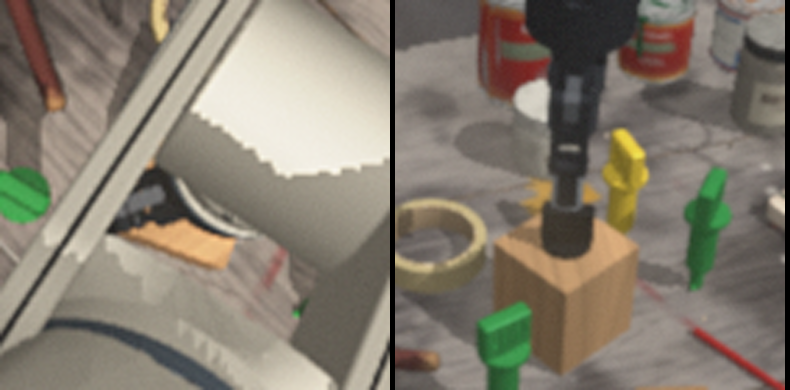

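The front finger at zoom (570,170) lines up with the bar at (568,225), so I'll descend and grasp.

```bash
python3 - <<'E'
from h import *
print(r.servo_line([.5373,-.3457,.1005],v=.07,threshold=6)); print(st())
close(50); print(st())
print(r.servo_line([.5373,-.3457,.112],v=.04)); print(st())
r.servo_line([.5373,-.3457,.27],v=.2); print(st())
snap('c'); zoom('c',[('top',(240,140,120,120)),('scene',(200,50,160,160))])
E
```

```text
False
(3.925, array([ 0.5376, -0.3458,  0.1007]), array([ 0.33,  0.68, -0.35]), array([ 0.029,  0.009, -0.008]), 0.0857)
(4.575, array([ 0.5374, -0.3458,  0.1008]), array([-0.55,  0.41,  2.31]), array([0.087, 0.063, 0.005]), 0.0133)
False
(5.0167, array([ 0.5374, -0.3458,  0.1123]), array([ 0.13, -0.2 , -1.24]), array([-0.011, -0.021, -0.01 ]), 0.0133)
(5.9583, array([ 0.5366, -0.3452,  0.2686]), array([-0.55, -0.2 , -0.95]), array([0.003, 0.019, 0.001]), 0.0129)
```

View pics/c_z.png

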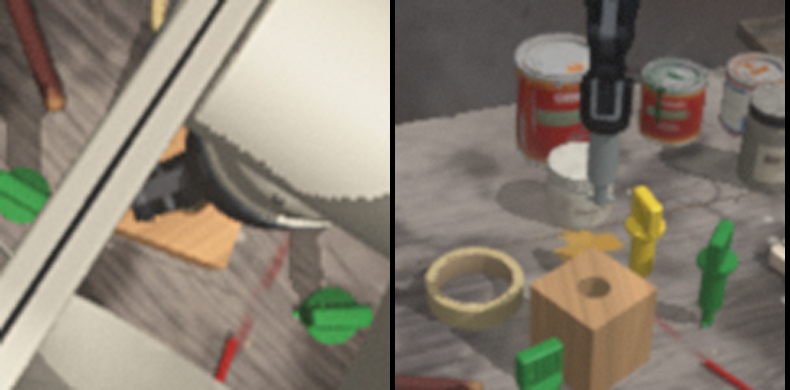

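The plug is held, with its shaft at zoom (603,170). Next I'll carry it over the neck.

```bash
python3 - <<'E'
from h import *
r.move_ptp([.5412,-.0525,.27],Rt(133)); print(st())
r.servo_line([.5412,-.0525,.232],v=.1); r.sleep(.2); print(st())
snap('d'); zoom('d',[('top',(100,130,120,120)),('scene',(130,140,140,180))])
E
```

```text
(7.1833, array([ 0.5415, -0.0533,  0.27  ]), array([ 0.31, -0.56, -2.16]), array([-0.021,  0.018, -0.012]), 0.0133)
(7.9167, array([ 0.5417, -0.0527,  0.2327]), array([-0.02, -0.11, -1.59]), array([ 0.001,  0.047, -0.016]), 0.0129)
```

View pics/d_z.png

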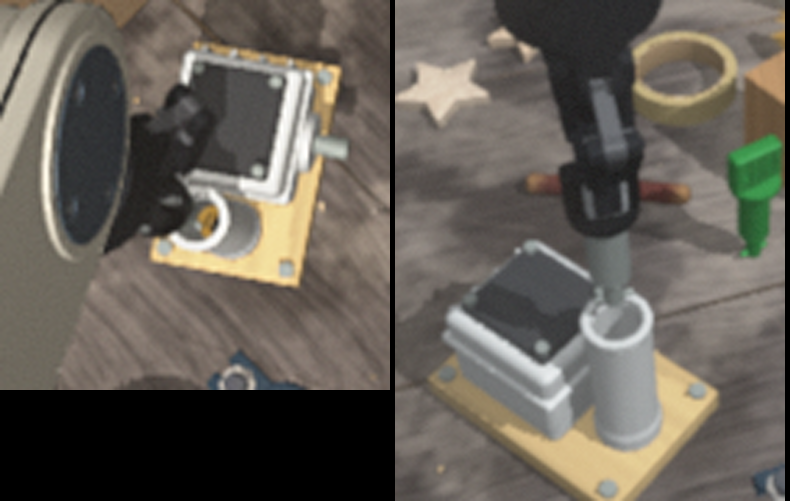

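```bash
python3 - <<'E'
from h import *
from scipy.optimize import least_squares
f=np.load('pics/d_scene.npz');C=cloud('scene',f['d']);p=f['p'].astype(int)
def fit(m,R):
    Q=C[m]; s=least_squares(lambda c:np.hypot(Q[:,0]-c[0],Q[:,1]-c[1])-R,[Q[:,0].mean()-.008,Q[:,1].mean()+.006],loss='soft_l1',f_scale=.001); return s.x.round(4),m.sum(),np.sqrt(np.mean(s.fun**2))
reg=(np.hypot(C[...,0]-.54,C[...,1]+.052)<.03)
for lo,hi in((.176,.192),(.192,.205),(.176,.205)): print(fit(reg&(C[...,2]>lo)&(C[...,2]<hi),.012))
# neck tube outer likewise
f0=np.load('pics/a_scene.npz');C=cloud('scene',f0['d'])
reg=(np.hypot(C[...,0]-.54,C[...,1]+.052)<.03)
for lo,hi in((.04,.08),(.08,.12),(.04,.12)): print('neck',fit(reg&(C[...,2]>lo)&(C[...,2]<hi),.0215))
# shaft edges per row in image d
for n,rows in (('d',range(226,244,2)),('a',range(262,290,4))):
    g=np.load(f'pics/{n}_scene.npz'); 
    for v in rows:
        Z=cloud('scene',g['d'])[v]; rr=np.hypot(Z[:,0]-.54,Z[:,1]+.052)<.03
        u=np.nonzero(rr)[0]; print(n,v,u.min() if len(u) else None,u.max() if len(u) else None,Z[u].mean(0).round(3) if len(u) else '')
c=imaging.camera_params('scene'); print(proj('scene',[.5417,-.0527,.19]),proj('scene',[.5417,-.0527,.2]))
E
```

```text
(array([ 0.5273, -0.0361]), np.int64(102), np.float64(0.004129220837418826))
(array([ 0.5294, -0.0345]), np.int64(86), np.float64(0.0036734669952748758))
(array([ 0.5282, -0.0354]), np.int64(188), np.float64(0.003928851464586674))
neck (array([ 0.5414, -0.0526]), np.int64(373), np.float64(0.0022181624824094263))
neck (array([ 0.5406, -0.0522]), np.int64(508), np.float64(0.004463525464424902))
neck (array([ 0.541 , -0.0524]), np.int64(881), np.float64(0.0038045834020953282))
d 226 198 213 [ 0.536 -0.045  0.21 ]
d 228 199 214 [ 0.535 -0.045  0.206]
d 230 199 214 [ 0.535 -0.045  0.201]
d 232 199 214 [ 0.535 -0.045  0.196]
d 234 200 214 [ 0.534 -0.044  0.192]
d 236 200 214 [ 0.535 -0.045  0.187]
d 238 200 214 [ 0.535 -0.044  0.183]
d 240 201 214 [ 0.535 -0.044  0.178]
d 242 202 212 [ 0.535 -0.043  0.175]
a 262 198 222 [ 0.536 -0.046  0.118]
a 266 195 222 [ 0.536 -0.039  0.116]
a 270 195 223 [ 0.536 -0.04   0.103]
a 274 195 223 [ 0.537 -0.04   0.092]
a 278 195 223 [ 0.538 -0.04   0.08 ]
a 282 196 226 [ 0.537 -0.043  0.064]
a 286 197 228 [ 0.535 -0.043  0.052]
[205.76088451 229.70013915] [205.25136739 225.42549502]
```

The shaft axis extrapolates to the rim at u≈209.4, against a rim centre of 209.5, so they line up. The 1.2 px offset from the EE projection matches this camera's known bias. Next is a guarded descent.

```bash
python3 - <<'E'
from h import *
x,y=.5412,-.0525
print(r.servo_line([x,y,.205],v=.03,threshold=4)); print(st()); r.sleep(.1); print(st())
E
```

```text
False
(9.0667, array([ 0.5414, -0.0525,  0.2052]), array([ 0.46,  0.65, -1.  ]), array([-0.023, -0.036,  0.014]), 0.0131)
(9.1667, array([ 0.5413, -0.0525,  0.2052]), array([-0.18,  0.17, -0.47]), array([ 0.014, -0.009,  0.002]), 0.0133)
```

```bash
python3 - <<'E'
from h import *
x,y=.5412,-.0525
for z in(.194,.187,.175,.162):
    c=r.servo_line([x,y,z],v=.03,threshold=4); print(c,st()); 
    if c: break
E
```

```text
False (9.6833, array([ 0.5411, -0.0525,  0.1937]), array([-0.46, -0.51, -1.69]), array([-0.021,  0.026,  0.016]), 0.0131)
False (10.0667, array([ 0.541 , -0.0525,  0.1867]), array([-0.92, -0.59, -0.53]), array([-0.002,  0.011, -0.039]), 0.0127)
False (10.6167, array([ 0.5411, -0.0525,  0.1748]), array([ 0.39, -0.21, -2.39]), array([ 0.048, -0.039, -0.04 ]), 0.013)
False (11.2, array([ 0.5412, -0.0525,  0.1619]), array([-0.42,  0.43, -1.06]), array([-0.002,  0.008, -0.002]), 0.0133)
```

```bash
cat >> h.py <<'E'
def avg(n=5,dt=.02):
    F=[];T=[]
    for _ in range(n): F.append(telemetry.read_force());T.append(telemetry.read_ft_torque()); r.sleep(dt)
    return np.mean(F,0).round(2),np.mean(T,0).round(3)
E
python3 - <<'E'
from h import *
x,y=.5412,-.0525
t0=telemetry.read_time();print(avg(8)); print(telemetry.read_time()-t0)
for z in np.arange(.160,.1535,-.001):
    c=r.servo_line([x,y,z],v=.02,threshold=7); F,T=avg(5); print(z.round(4),c,telemetry.read_ee_pos().round(4),F,T)
    if c or F[2]>3: break
print(telemetry.read_time())
E
```

```text
(array([-0.02,  0.21, -1.14]), array([ 0.002,  0.003, -0.001]))
0.1333000000000002
0.16 False [ 0.5412 -0.0525  0.16  ] [ 0.18 -0.25 -1.22] [0.01  0.011 0.001]
0.159 False [ 0.5412 -0.0525  0.159 ] [-0.29  0.39 -0.98] [-0.     0.022  0.021]
0.158 False [ 0.5412 -0.0525  0.158 ] [-0.44  0.38 -0.93] [ 0.026  0.017 -0.011]
0.157 False [ 0.5413 -0.0525  0.1571] [-0.39 -0.17  0.09] [-0.028 -0.032  0.009]
0.156 False [ 0.5414 -0.0525  0.1562] [-0.03 -0.18  2.98] [0.021 0.036 0.   ]
0.155 False [ 0.5414 -0.0525  0.1551] [-0.24 -0.1   3.9 ] [-0.035 -0.008  0.018]
13.3333
```

```bash
python3 - <<'E'
from h import *
q0=np.array(r.ik([.5412,-.0525,.155],Rt(133))); print(q0)
a=133; 
for i in range(30):
    a-=4; q=q0.copy(); q[5]+=np.radians(133-a); r.move_j(q); F,T=avg(4); print(a,telemetry.read_ee_pos().round(4),F,T,round(telemetry.read_time(),2))
    if F[2]<1.2 or F[2]>12 or abs(T[2])>.4: break
E
```

```text
[-1.18591260e-01  4.09451510e-01  1.86539659e+00 -4.44089210e-16
  8.66744549e-01 -2.43987917e+00]
129 [ 0.5414 -0.0526  0.1551] [ 0.01 -0.51  4.05] [-0.066 -0.075 -0.001] 13.65
125 [ 0.5412 -0.0525  0.155 ] [ 0.14 -0.54  3.61] [ 0.005 -0.063  0.015] 13.97
121 [ 0.5412 -0.0525  0.155 ] [0.29 0.01 4.15] [-0.016 -0.07   0.037] 14.28
117 [ 0.5412 -0.0525  0.155 ] [ 0.45 -0.07  3.86] [-0.001 -0.061 -0.009] 14.6
113 [ 0.5412 -0.0525  0.155 ] [ 0.32 -0.53  3.6 ] [-0.038 -0.036  0.023] 14.92
109 [ 0.5412 -0.0524  0.155 ] [0.05 0.12 4.56] [ 0.057  0.004 -0.004] 15.23
105 [ 0.5412 -0.0525  0.155 ] [-0.14 -0.08  4.19] [ 0.018 -0.025  0.038] 15.55
101 [ 0.5412 -0.0525  0.155 ] [ 0.05 -0.1   3.9 ] [-0.034 -0.013  0.005] 15.87
97 [ 0.5412 -0.0526  0.155 ] [ 0.16 -0.88  3.58] [-0.135 -0.026 -0.001] 16.18
93 [ 0.5412 -0.0525  0.155 ] [-0.    0.07  3.67] [-0.021 -0.007  0.01 ] 16.5
89 [ 0.5412 -0.0524  0.155 ] [0.21 0.6  3.92] [0.167 0.001 0.006] 16.82
85 [ 0.5412 -0.0525  0.155 ] [0.11 0.29 4.06] [ 0.018 -0.001 -0.012] 17.13
81 [ 0.5412 -0.0526  0.155 ] [-0.42  0.62  4.17] [ 0.022 -0.018 -0.012] 17.45
77 [ 0.5412 -0.0526  0.155 ] [-0.21 -0.85  4.22] [-0.185  0.056 -0.001] 17.77
73 [ 0.5411 -0.0526  0.155 ] [-0.34 -1.2   4.36] [-0.4    0.124  0.016] 18.08
69 [ 0.5412 -0.0525  0.155 ] [-0.12 -2.05  3.53] [-0.34   0.135  0.021] 18.4
65 [ 0.5412 -0.0525  0.155 ] [-0.52 -1.17  3.65] [-0.327  0.15   0.026] 18.72
61 [ 0.541  -0.052   0.1547] [0.54 1.44 0.38] [ 0.387 -0.096 -0.043] 19.03
```

The load fell away at jaw 61°, which is the gate. I'll turn a little further toward its middle and lower.

```bash
python3 - <<'E'
from h import *
q0=np.array(r.ik([.5412,-.0525,.155],Rt(61)))
q=q0.copy(); q[5]+=np.radians(6); r.move_j(q); print(avg(4))
for z in np.arange(.153,.1455,-.0015):
    c=r.servo_line([.5412,-.0525,z],v=.02,threshold=6); F,T=avg(4); print(z.round(4),c,telemetry.read_ee_pos().round(4),F,T)
    if c or F[2]>2.5: break
print(telemetry.read_time())
E
```

```text
(array([ 0.21,  1.57, -1.21]), array([ 0.442, -0.111, -0.007]))
0.153 False [ 0.5413 -0.0525  0.1529] [ 0.99  1.32 -2.33] [ 0.302 -0.353 -0.012]
0.1515 False [ 0.5413 -0.0525  0.1515] [ 1.4   1.68 -2.54] [ 0.296 -0.387 -0.006]
0.15 False [ 0.5412 -0.0525  0.1499] [ 1.51  0.87 -2.  ] [ 0.292 -0.431 -0.008]
0.1485 False [ 0.5412 -0.0525  0.1484] [ 1.96  1.27 -2.31] [ 0.334 -0.425 -0.013]
0.147 False [ 0.5413 -0.0525  0.1471] [ 1.26  1.34 -0.53] [ 0.357 -0.393 -0.005]
0.1455 False [ 0.5414 -0.0525  0.1458] [0.96 1.21 3.04] [ 0.346 -0.23  -0.023]
21.25
```

```bash
python3 - <<'E'
from h import *
zf=.1469; off=.0005; a=55; gc=53
for i in range(28):
    a-=5; th=gc-a
    z=zf-.005*np.clip((th-20)/65,0,1)+off
    r.move_j(r.ik([.5412,-.0525,z],Rt(a))); F,T=avg(4)
    print(a,th,round(z,4),telemetry.read_ee_pos()[2].round(4),F,T,round(telemetry.read_time(),2))
    if F[2]>4: off+=.0004
    if F[2]<-4.5: off-=.0004
    if abs(T[2])>.15 or abs(F[2])>10: break
E
```

```text
50 3 0.1474 0.1472 [ 0.88  0.48 -0.03] [ 0.185 -0.222 -0.005] 21.57
45 8 0.1474 0.1472 [ 0.42  0.27 -0.39] [ 0.073 -0.067  0.004] 21.88
40 13 0.1474 0.1472 [ 0.47  0.02 -1.03] [ 0.081 -0.012 -0.037] 22.2
35 18 0.1474 0.1473 [ 0.21  0.78 -0.73] [ 0.127 -0.035  0.005] 22.52
30 23 0.1472 0.1472 [-0.21  0.99 -0.12] [ 0.194 -0.072  0.01 ] 22.83
25 28 0.1468 0.147 [0.4  0.53 1.37] [ 0.203 -0.093 -0.001] 23.15
20 33 0.1464 0.1466 [0.24 0.83 2.63] [ 0.183 -0.044  0.009] 23.47
15 38 0.146 0.1461 [-0.06  0.76  3.37] [ 0.262  0.038 -0.01 ] 23.78
10 43 0.1456 0.1457 [1.   1.52 2.46] [ 0.338 -0.106 -0.027] 24.1
5 48 0.1452 0.1453 [1.28 1.04 2.81] [ 0.298 -0.236 -0.01 ] 24.42
0 53 0.1449 0.1449 [1.32 0.74 2.59] [ 0.266 -0.267 -0.025] 24.73
-5 58 0.1445 0.1445 [0.7  1.21 3.33] [ 0.346 -0.271 -0.032] 25.05
-10 63 0.1441 0.1442 [1.08 1.81 3.71] [ 0.423 -0.347 -0.016] 25.37
-15 68 0.1437 0.1438 [1.93 2.54 3.4 ] [ 0.468 -0.396  0.003] 25.68
-20 73 0.1433 0.1434 [2.09 1.95 3.55] [ 0.45  -0.496 -0.003] 26.0
-25 78 0.1429 0.143 [2.2  1.89 3.72] [ 0.458 -0.487 -0.019] 26.32
-30 83 0.1426 0.1426 [2.5  2.64 3.79] [ 0.482 -0.506 -0.025] 26.63
-35 88 0.1424 0.1425 [2.2  2.23 3.33] [ 0.505 -0.567  0.   ] 26.95
-40 93 0.1424 0.1425 [3.62 2.65 3.24] [ 0.451 -0.672  0.021] 27.27
-45 98 0.1424 0.1424 [3.81 2.38 2.23] [ 0.484 -0.786  0.024] 27.58
-50 103 0.1424 0.1422 [ 4.2   2.84 -0.13] [ 0.505 -0.902 -0.007] 27.9
-55 108 0.1424 0.1422 [ 4.71  2.28 -0.83] [ 0.487 -0.958  0.046] 28.22
-60 113 0.1424 0.1423 [ 4.5   2.3  -1.02] [ 0.487 -0.972  0.045] 28.53
-65 118 0.1424 0.1423 [ 4.72  2.49 -0.58] [ 0.48  -0.954  0.001] 28.85
-70 123 0.1424 0.1423 [ 4.63  2.16 -1.29] [ 0.451 -0.926  0.024] 29.17
-75 128 0.1424 0.1423 [ 4.62  2.27 -0.99] [ 0.557 -0.902  0.013] 29.48
-80 133 0.1424 0.1423 [ 3.96  2.93 -0.6 ] [ 0.759 -0.786  0.051] 29.8
-85 138 0.1424 0.1423 [ 2.97  4.41 -1.09] [ 0.762 -0.792  0.106] 30.12
```

```bash
python3 - <<'E'
from h import *
P=[.5412,-.0525]
for a in(-89,-92):
    r.move_j(r.ik(P+[.1422],Rt(a))); print(a,avg(5))
r.move_j(r.ik(P+[.1416],Rt(-86))); print(avg(5),st())
ungrasp(); r.sleep(.3); print(st())
r.servo_line(P+[.26],v=.12,threshold=8); print(st())
r.move_ptp([.45,-.35,.35],Rt(-60)); r.sleep(.2); print(st())
snap('e'); zoom('e',[('top',(110,130,110,110)),('scene',(140,180,130,150))])
E
```

```text
-89 (array([3.22, 2.85, 0.18]), array([ 0.749, -0.676,  0.198]))
-92 (array([3.1 , 3.06, 1.32]), array([ 0.721, -0.605,  0.228]))
(array([2.3 , 3.15, 2.56]), array([ 0.743, -0.527,  0.153])) (31.1167, array([ 0.5412, -0.0525,  0.1417]), array([2.65, 3.97, 2.56]), array([ 0.801, -0.526,  0.167]), 0.0131)
(32.1083, array([ 0.5412, -0.0525,  0.1416]), array([ 0.18, -0.26,  0.7 ]), array([-0.012, -0.022,  0.034]), 0.0854)
(33.2417, array([ 0.5407, -0.0524,  0.2592]), array([ 0.04, -0.16, -0.05]), array([-0.034, -0.017,  0.029]), 0.0856)
(34.675, array([ 0.4504, -0.3491,  0.3496]), array([0.06, 0.5 , 0.11]), array([ 0.002, -0.013,  0.031]), 0.0857)
```

View pics/e_z.png

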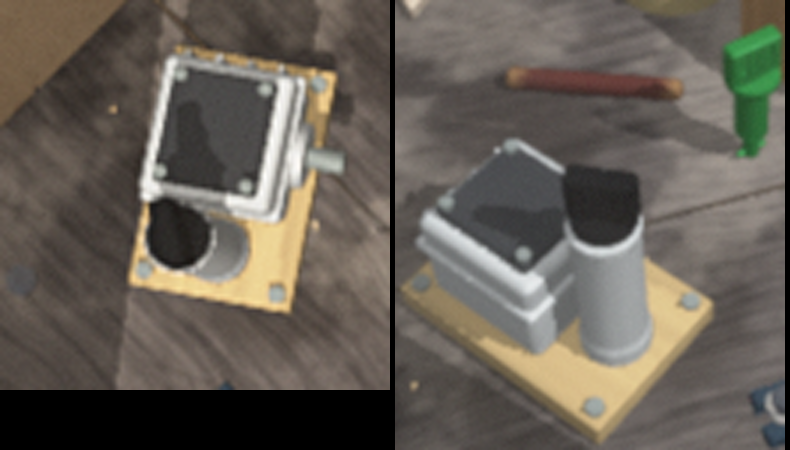

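The plug's flange sits on the neck in both views: top zoom (180,235), scene zoom (602,215). Now a check of height and tilt from depth.

```bash
python3 - <<'E'
from h import *
for n in('top','scene'):
    A=cloud(n,np.load(f'pics/a_{n}.npz')['d']);f=np.load(f'pics/e_{n}.npz');C=cloud(n,f['d']);dark=f['p'].max(-1)<75
    reg=(np.hypot(C[...,0]-.541,C[...,1]+.0525)<.027)&dark
    b=reg&(C[...,2]>.158); Q=C[b]; print(n,'bar zq',np.percentile(Q[:,2],[50,75,90,97]).round(4),Q[:,:2].mean(0).round(4))
    t=reg&(C[...,2]>.163);Q=C[t];print(' top',Q.mean(0).round(4),len(Q), cv2.minAreaRect((Q[:,:2]*1000).astype(np.float32)))
    bl=(np.hypot(A[...,0]-.538,A[...,1]+.346)<.05)&(A[...,2]>.118)&(np.load(f'pics/a_{n}.npz')['p'].max(-1)<75); Q=A[bl]; print(' start bar zq',np.percentile(Q[:,2],[50,75,90,97]).round(4))
    fl=reg&(C[...,2]>.128)&(C[...,2]<.145); print(' flange zq',np.percentile(C[fl][:,2],[10,50,90]).round(4),fl.sum())
    D=np.abs(C-A).max(-1)>.012
    for nm,(x,y) in dict(tape=(.678,-.338),sander=(.402,-.248),dowel=(.68,-.24)).items():
        pass
p=np.load('pics/e_top.npz')['p'].astype(int);q=np.load('pics/a_top.npz')['p'].astype(int)
for nm,(x,y,w,h) in dict(tape=(285,122,45,45),dowel=(235,120,28,58),sander=(226,236,55,45)).items():print(nm,np.abs(p-q)[y:y+h,x:x+w].mean().round(1))
E
```

```text
top bar zq [0.1669 0.1678 0.1689 0.1697] [ 0.5429 -0.0572]
 top [ 0.5429 -0.057   0.1668] 134 ((542.8084716796875, -56.49139404296875), (37.223846435546875, 14.26841926574707), 17.11983299255371)
 start bar zq [0.1261 0.127  0.1278 0.1292]
 flange zq [0.1347 0.1363 0.1386] 93
scene bar zq [0.1672 0.1682 0.1687 0.1695] [ 0.5383 -0.0508]
 top [ 0.5388 -0.0517  0.1673] 203 ((539.1769409179688, -52.67524719238281), (39.705406188964844, 16.390966415405273), 10.13229751586914)
 start bar zq [0.1254 0.1266 0.1275 0.1279]
 flange zq [0.1363 0.1379 0.1429] 171
tape 19.5
dowel 13.8
sander 21.9
```

View pics/e_top.png

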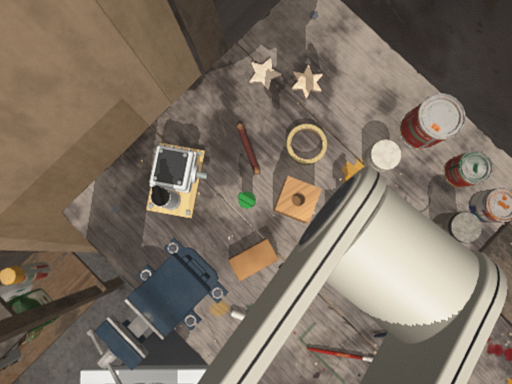

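The bar top stands 41 mm higher than in the block, so the flange is about 1 mm above the rim. The tape (307,144), dowel (249,150) and sander (253,260) are unmoved.

```bash
python3 - <<'E'
from h import *
r.close_job(); print(telemetry.read_time())
E
```

```text
the job is handed in; nothing more can be done
the job is handed in; nothing more can be done
```

The plug is screwed home in the gearbox and the job was handed in at about 35 s of the 72 s allowed. No verdict is reported.

**What I did:**
- I took the plug from the block with a 50 N grip and lowered it down the neck; no contact showed until the lugs met the insert.
- Pressing with about 5 N, I swept clockwise until the load fell away at the gate. The grip bar was then about 19° clockwise of the gearbox's x axis.
- I lowered it about 10 mm into the gate, then turned it roughly 145° clockwise, following the thread down to the sprung end stop. The torque there reached about 0.23 N m.
- Then I let go and moved the arm clear.

**Last checks:**
- **Height:** the bar top stands about 41 mm higher than it did in the block, so the flange is about 1 mm above the rim.
- **Position:** the bar's position agrees with the rim to about 1–2.5 mm in each camera.
- **Forces:** the highest averaged forces I read at the wrist were about 5 N sideways and 5 N of press, well below 30 N.
- **Bystanders:** the tape, sanding block and dowel are at the same pixels as at the start.

**Disagreement and limits:**
- The two cameras differ by about 5 mm in absolute position. I used their mean, and the descent without contact supported it.
- I did not measure the plug's tilt directly. It only looked upright in the pictures.

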